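# Hold a lens barrel in the free V-block

### The arm

A 6-joint arm with a two-finger parallel gripper is mounted at the origin on a cart in front of the work surface, level with it; the furniture and walls round the work are solid. World frame = base frame: x ahead of the robot, y to its left, z up, the work surface at z = 0. Lengths are in m, angles in degrees, forces in N, time in s.
With the tool pointing down it reaches from about 0.3 to 0.75 m from the base axis. Payload 8.5 kg.
Tool frame: the origin (TCP) lies on the centre line of the jaws, within the pads' length; the fingertips stand 19 mm ahead of it and the grasp point (between the pads) is the TCP (env.tcp_to_tips is the z of the fingertips in the tool frame, in m); z points along the fingers, y is the line along which they close (so a half turn about z gives the same grasp; the last joint's range is limited). The gripper opens to 85 mm and grips with 20 to 120 N. Pads are 22 mm wide; open, the fingers measure 114 mm over their backs; the gripper's body (76 mm by 85 mm) begins 54 mm behind the grasp point. The pads swing forward as they close: fully open they stand 13 mm farther back than shut.
Start: joints at [-89.055, 21.807, 74.336, -0, 83.858, -12.336], TCP at [0.126, -0.535, 0.25] pointing down, gripper open.
Joint ranges: [-178.18, 178.18], [-50.72, 133.34], [12.68, 142.11], [-81.47, 261.47], [9.98, 163.14], [-165.26, 165.26]. Speed limits (degrees/s): [136.94, 136.94, 180, 180, 180, 180].

### API

Orientations are given as a 3x3 rotation matrix whose columns are the frame's x, y, z axes.
In Python, from rig import env gives the robot as it stands.
- The arm moves only by the tool servo_tool, never from a script. Its argument "steps" is a list of rows, each an object of numbers: "tx", "ty", "tz": the shift along the world's x, y, z in cm; "yaw": the turn about the world's z in degrees; "claw": the finger opening in cm, from 0 to 8.54. In form: [{"tx": .., "ty": .., "tz": .., "yaw": .., "claw": ..}, ...]. A call has 1 to 20 rows; each row shifts and turns the commanded pose from where the row before left it; what a row does not reach is not made up. A row lasts 1/10 s, in which the tool goes at most 50 mm and 8.59 degrees, less where a joint would pass 70% of its speed; a pose out of reach is approached as far as the arm can. A call with a gripper value outside its range is refused whole. The fingers move at their own pace and stop on an object; "newtons" is the grip in N (left out, the last holds). Time passes only in rows, so rows that do not move let the fingers close. It gives the time, the measured TCP pose, the force, the opening and the grip force at its end, in the units of the state.
- env.observe(): the state, without advancing time (a new reading comes with each control period).
- env.get_image(name): name is "side" or "top"; returns (picture, depth): 480x640x3 uint8, red, green, blue; 480x640 float32, m along the optical axis (not along the pixel's ray), 0 where there is no reading.
- env.camera_model(name): a dict with "fovy" (degrees; the focal length in pixels is half the picture's height over the tangent of half this angle, whatever the lens; pixels are square), "cx", "cy" (the principal point, pixels), "T" (4x4, takes a point from camera to world coordinates). Camera axes: x right, y down, z forward; pixel columns grow to the right and rows downward; lengths in m; the calibration is good to about 2 mm. A picture is of the moment at which its call begins. camera_model takes no time and is no camera call.
- env.close_job(): hands the job in; it is judged then, once.
The state is a dict: "time_s": time; "q": joint angles; "qvel": joint speeds; "joint_efforts": joint torques, N m; "position": TCP position; "tool_rot": TCP orientation; "ft_force": force on the tool from outside, world axes, zero at the start; "wrist_torque": the same for the moment, N m; "grip_width": finger opening in m; "gripper_force": force on a finger pad.
Only numpy, scipy, OpenCV 4.12 (cv2) and the standard library are available. Lean on these libraries where they do the work, as an engineer would, in place of code of your own. Each camera call takes 0.05 s, during which the arm holds its last target. There are 200 camera calls.

### The job

I want to tighten the slotted ring in the lens barrel that lies on the white tile. Put the barrel in whichever of the two V-blocks on the breadboard is empty, with its plain flange end up against the block's stop plate and its knurled head pointing out of the open end, and keep it pressed down firmly but gently so that it bears on both flanks of the V; finish while still holding it like that. Leave the barrel in the other V-block and the things lying round about as they are.

Things in the scene. Friction and masses are not known exactly. Their poses are not given: they have to be found in the camera images.
- barrel_mid (a point): middle of the loose lens barrel's axis: a dark metal tube, 30 mm in diameter, 100 mm long, 0.1 to 0.2 kg, lying on its side on a white tile, axis 24 mm above the desk. +x along the axis to the plain flange end, -x to the knurled head. Grasp the 30 mm tube across its middle. It can roll: only the direction of x matters
- barrel_head (a point): centre of the loose barrel's head face, 50 mm from barrel_mid along -x. The knurled head, 36 mm in diameter, takes the first 14 mm; a bright slotted ring and the lens sit in its face. Axes as barrel_mid
- barrel_flange (a point): centre of the loose barrel's plain flange end, 50 mm from barrel_mid along +x. The smooth flange, 36 mm in diameter, is only 4 mm long. Axes as barrel_mid
- barrel: the loose lens barrel as a body; origin and axes as barrel_mid
- tile: fixed white tile, 130 x 130 x 6 mm, under the loose barrel; origin at the centre of its underside, on the desk
- breadboard: fixed aluminium breadboard, 110 x 190 x 12 mm, with a grid of tapped holes; carries the two identical V-blocks side by side, 100 mm apart along its y; origin at the centre of its underside, on the desk
- other_barrel_mid (a point): middle of the axis of the other lens barrel (same shape), which lies loose in one of the V-blocks from the start, 60 mm above the desk, and stays there: the V-block whose seat is at this point is the occupied one
- block1_seat (a point): V-block 1 (fixed, steel, 54 mm wide): the point where the MIDDLE of a barrel's axis lies when it is fully seated with its flange on the stop, 60 mm above the desk. x: level along the groove towards the stop plate; z up. Finger slot across the block from x = -20 to +20 mm, floor 36 mm below the axis, open at both sides. The block may be empty or hold the other barrel
- block2_seat (a point): V-block 2 (fixed, steel, 54 mm wide): the point where the MIDDLE of a barrel's axis lies when it is fully seated with its flange on the stop, 60 mm above the desk. x: level along the groove towards the stop plate; z up. Finger slot across the block from x = -20 to +20 mm, floor 36 mm below the axis, open at both sides. The block may be empty or hold the other barrel
- block1_stop (a point): V-block 1: centre of the stop plate's face that the flange rests against, 50 mm from block1_seat along x, on the seated axis. Plate 54 mm wide, 10 mm thick, its top 10 mm above the axis, with an 18 mm wide window in its upper edge. Before it, 12 mm of relief without V take the wider flange. Axes as block1_seat
- block2_stop (a point): V-block 2: centre of the stop plate's face that the flange rests against, 50 mm from block2_seat along x, on the seated axis. Plate 54 mm wide, 10 mm thick, its top 10 mm above the axis, with an 18 mm wide window in its upper edge. Before it, 12 mm of relief without V take the wider flange. Axes as block2_seat
- block1_left: left half of V-block 1 (left is its +y side): two fixed steel cheeks whose sloping faces are the left flank of the 90 degree V, from x = -34 to -20 mm and +20 to +38 mm of block1_seat; their tops, 4 mm below the seated axis, begin 17 mm from it sideways and end at 27 mm. Body origin: on the block's underside, 48 mm below block1_seat; axes as there
- block1_right: right half of V-block 1 (left is its +y side): two fixed steel cheeks whose sloping faces are the right flank of the 90 degree V, from x = -34 to -20 mm and +20 to +38 mm of block1_seat; their tops, 4 mm below the seated axis, begin 17 mm from it sideways and end at 27 mm. Body origin: on the block's underside, 48 mm below block1_seat; axes as there
- block2_left: left half of V-block 2 (left is its +y side): two fixed steel cheeks whose sloping faces are the left flank of the 90 degree V, from x = -34 to -20 mm and +20 to +38 mm of block2_seat; their tops, 4 mm below the seated axis, begin 17 mm from it sideways and end at 27 mm. Body origin: on the block's underside, 48 mm below block2_seat; axes as there
- block2_right: right half of V-block 2 (left is its +y side): two fixed steel cheeks whose sloping faces are the right flank of the 90 degree V, from x = -34 to -20 mm and +20 to +38 mm of block2_seat; their tops, 4 mm below the seated axis, begin 17 mm from it sideways and end at 27 mm. Body origin: on the block's underside, 48 mm below block2_seat; axes as there
- clear_bottle_mid (a point): middle of a small clear bottle with a dark cap, 30 mm in diameter, 50 mm high, standing loose; leave alone
- brush_mid (a point): middle of a flat brush with a wooden handle, 163 mm long, 8 mm high, lying loose along its y; leave alone
- tweezers_mid (a point): middle of steel tweezers, 122 mm long, 9 mm high, lying loose along their y; leave alone
There are look-alikes about, which are no part of the job. What is shaped like the barrel but green is not meant.

How it is judged (in metres and radians):
On the way, in this order (a step that is already met when the one before it is completed fails the run):
1. the barrel is lifted clear of the tile (height (world z) of barrel_mid above 0.07 m), for 0.1 s.
2. the barrel lies in an empty V-block, flange at the stop (((x of barrel_mid in the frame of block1_seat between -0.003 and 0.002 m and y of barrel_mid in the frame of block1_seat between -0.0025 and 0.0025 m and y of barrel_head in the frame of block1_seat between -0.0025 and 0.0025 m and z of barrel_mid in the frame of block1_seat between -0.0025 and 0.0025 m and z of barrel_head in the frame of block1_seat between -0.0025 and 0.0025 m and x of barrel_head in the frame of block1_seat below -0.04 m and angle between the x axis of barrel_mid and the x axis of block1_seat, either way round below 0.05 rad) or (x of barrel_mid in the frame of block2_seat between -0.003 and 0.002 m and y of barrel_mid in the frame of block2_seat between -0.0025 and 0.0025 m and y of barrel_head in the frame of block2_seat between -0.0025 and 0.0025 m and z of barrel_mid in the frame of block2_seat between -0.0025 and 0.0025 m and z of barrel_head in the frame of block2_seat between -0.0025 and 0.0025 m and x of barrel_head in the frame of block2_seat below -0.04 m and angle between the x axis of barrel_mid and the x axis of block2_seat, either way round below 0.05 rad))), for 0.2 s.
At the end, for the whole second after the job is handed in: Barrel in a V-block, head away from the stop, within 3 mm of flange-on-stop along the groove and 2.5 mm of the seated axis at middle and head, at rest, over 2.5 N on each flank, over 2 N from the fingers. Other barrel moved under 6 mm; bottle, brush and tweezers under 20 mm (((x of barrel_mid in the frame of block1_seat between -0.003 and 0.002 m and y of barrel_mid in the frame of block1_seat between -0.0025 and 0.0025 m and y of barrel_head in the frame of block1_seat between -0.0025 and 0.0025 m and z of barrel_mid in the frame of block1_seat between -0.0025 and 0.0025 m and z of barrel_head in the frame of block1_seat between -0.0025 and 0.0025 m and x of barrel_head in the frame of block1_seat below -0.04 m and angle between the x axis of barrel_mid and the x axis of block1_seat, either way round below 0.05 rad and contact force between barrel and block1_left above 2.5 N and contact force between barrel and block1_right above 2.5 N) or (x of barrel_mid in the frame of block2_seat between -0.003 and 0.002 m and y of barrel_mid in the frame of block2_seat between -0.0025 and 0.0025 m and y of barrel_head in the frame of block2_seat between -0.0025 and 0.0025 m and z of barrel_mid in the frame of block2_seat between -0.0025 and 0.0025 m and z of barrel_head in the frame of block2_seat between -0.0025 and 0.0025 m and x of barrel_head in the frame of block2_seat below -0.04 m and angle between the x axis of barrel_mid and the x axis of block2_seat, either way round below 0.05 rad and contact force between barrel and block2_left above 2.5 N and contact force between barrel and block2_right above 2.5 N)) and contact force between the fingers and barrel above 2 N and linear speed of barrel below 0.02 m/s and distance of other_barrel_mid from where it was at the start of the episode below 0.006 m and distance of each of clear_bottle_mid, brush_mid, tweezers_mid from where it was at the start of the episode below 0.02 m); the arm keeps its last pose, push and grip.
It fails at once if the barrel is rammed into the V (more than 40 N on a flank) (contact force between barrel and block1_left above 40 N or contact force between barrel and block1_right above 40 N or contact force between barrel and block2_left above 40 N or contact force between barrel and block2_right above 40 N).
It fails at once if the other barrel is disturbed (moved more than 10 mm) (distance of other_barrel_mid from where it was at the start of the episode above 0.01 m).
It fails at once if a bystander is pushed away (more than 30 mm) (distance of any of clear_bottle_mid, brush_mid, tweezers_mid from where it was at the start of the episode above 0.03 m).
It also fails if it takes over 37 s, if anything falls off the work surface, if the arm or the gripper's body presses on something with over 40 N, if the wrist force passes 120 N, or if a joint passes its speed limit or range.

## Working session

There is one attempt and no reset: what is moved stays moved. The work goes in short steps, Python scripts to look and compute and a tool call to move; the robot and the scene stay as the last step left them, time stands still between calls to the robot, and variables do not carry over. Pictures are saved under pics/ and viewed, at most 10 in all, crops included, and the job is handed in when it is done.

Besides the shell and the picture viewer there is one more tool, called after "Emit:" as name(argument=value, ...), one argument or row to a line, values as JSON. servo_tool: Moves the arm, as the interface text tells. Its arguments: {"type":"object","properties":{"steps":{"type":"array"},"newtons":{"type":"number"}},"required":["steps"]}

```bash
mkdir -p pics; cat > h.py <<'E'
import numpy as np, cv2
from rig import env
def shot(n):
    im,d=env.get_image(n); m=env.camera_model(n); np.savez(f'{n}.npz',im=im,d=d,T=m['T'],fovy=m['fovy'],cx=m['cx'],cy=m['cy']); return im,d
def load(n): return np.load(f'{n}.npz')
def cloud(n):
    z=load(n); d=z['d']; f=240/np.tan(np.radians(z['fovy'])/2)
    v,u=np.mgrid[:480,:640]; P=np.stack([(u-z['cx'])/f*d,(v-z['cy'])/f*d,d],-1)
    W=P@z['T'][:3,:3].T+z['T'][:3,3]; W[d==0]=np.nan; return W,z['im']
def ray(n,u,v):
    z=load(n); f=240/np.tan(np.radians(z['fovy'])/2)
    r=z['T'][:3,:3]@np.array([(u-z['cx'])/f,(v-z['cy'])/f,1]); return z['T'][:3,3],r
def atz(n,u,v,h):
    o,r=ray(n,u,v); return o+r*(h-o[2])/r[2]
def tri(a,b):
    o,r=ray('top',*a); p,s=ray('side',*b)
    A=np.stack([r,-s],1); t=np.linalg.lstsq(A,p-o,rcond=None)[0]
    x,y=o+r*t[0],p+s*t[1]; return (x+y)/2,np.linalg.norm(x-y)
E
python3 - <<'E'
from h import *
for n in('top','side'):
    im,d=shot(n); cv2.imwrite(f'pics/{n}0.png',im[...,::-1]); m=env.camera_model(n); print(n,m['fovy'],np.round(m['T'],3).tolist(),(d>0).mean())
s=env.observe(); print({k:np.round(v,3).tolist() for k,v in s.items()})
E
```

```text
top 47.12502824173502 [[-0.053, -0.976, 0.209, 0.181], [-0.999, 0.052, -0.007, -0.114], [-0.004, -0.209, -0.978, 1.484], [0.0, 0.0, 0.0, 1.0]] 0.9961360677083333
side 49.49653846851081 [[0.802, -0.272, 0.532, -0.263], [-0.597, -0.337, 0.728, -1.127], [-0.019, -0.901, -0.432, 0.673], [0.0, 0.0, 0.0, 1.0]] 0.99603515625
{'time_s': 0.1, 'q': [-89.055, 21.84, 74.38, 0.002, 83.857, -12.336], 'qvel': [-0.035, -0.048, -0.163, 0.011, -0.002, -0.018], 'joint_efforts': [0.002, -44.923, -23.166, -0.0, 0.004, -0.0], 'position': [0.126, -0.535, 0.25], 'tool_rot': [[0.973, 0.23, 0.0], [0.23, -0.973, 0.001], [0.0, -0.001, -1.0]], 'ft_force': [0.07, -0.129, 0.675], 'wrist_torque': [-0.045, -0.005, -0.011], 'gripper_force': 0.0, 'grip_width': 0.086}
```

View pics/top0.png

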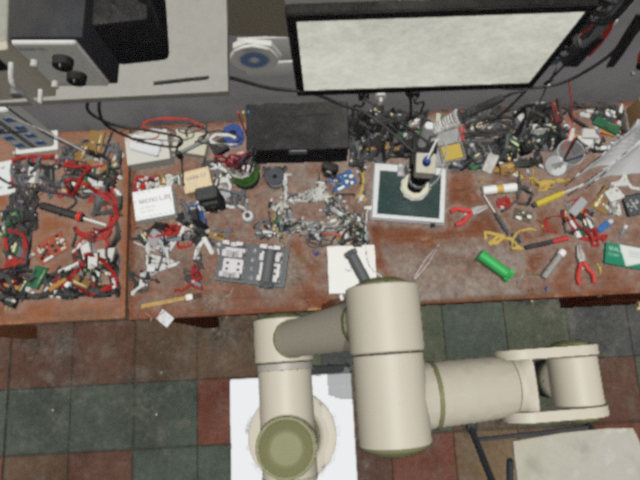

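View pics/side0.png

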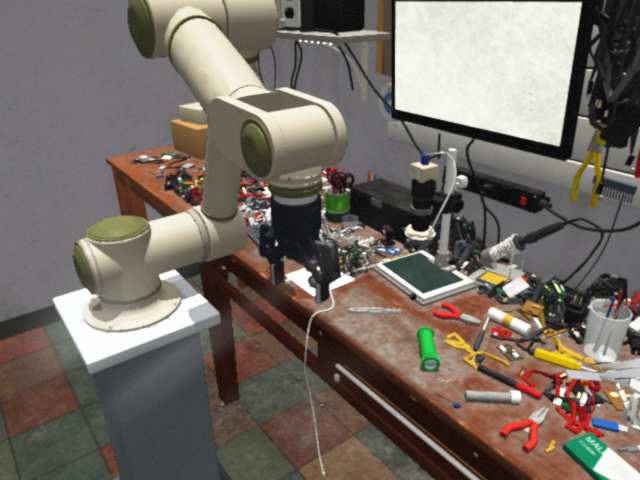

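The top view shows the breadboard with V-blocks at about (252,265) and the white tile with the dark barrel at (352,268), partly under the arm. The green look-alike is at (495,265), and the grey tube at (553,262) lies on the desk rather than on the tile. In the side view the gripper hides the tile, so I'll move it aside.

Emit:
servo_tool(
  steps=[
    {"tx": 3,"ty": 0.5,"tz": 1},
    {"tx": 3,"ty": 0.5,"tz": 1},
    {"tx": 3,"ty": 0.5,"tz": 1},
    {"tx": 3,"ty": 0.5,"tz": 1},
    {"tx": 3,"ty": 0.5,"tz": 1},
    {"tx": 3,"ty": 0.5},
    {"tx": 3,"ty": 0.5},
    {"tx": 2},
    {},
  ],
)

```text
invalid input at $.steps[0]: expected keys tx, ty, tz, yaw, claw
```

```bash
python3 - <<'E'
from h import *
o=[]
for n in('top','side'): shot(n)
t=load('top')['im'][215:325,190:410]; s=load('side')['im']
cv2.imwrite('pics/top1.png',cv2.resize(t,None,fx=3.6,fy=3.6,interpolation=cv2.INTER_CUBIC)[...,::-1])
cv2.imwrite('pics/side1.png',cv2.resize(s[200:350,180:380],None,fx=4,fy=4,interpolation=cv2.INTER_CUBIC)[...,::-1])
E
```

```text
(no output)
```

View pics/top1.png

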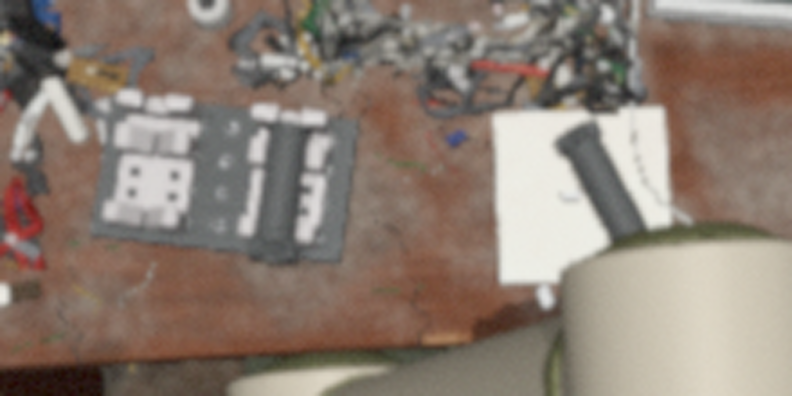

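View pics/side1.png

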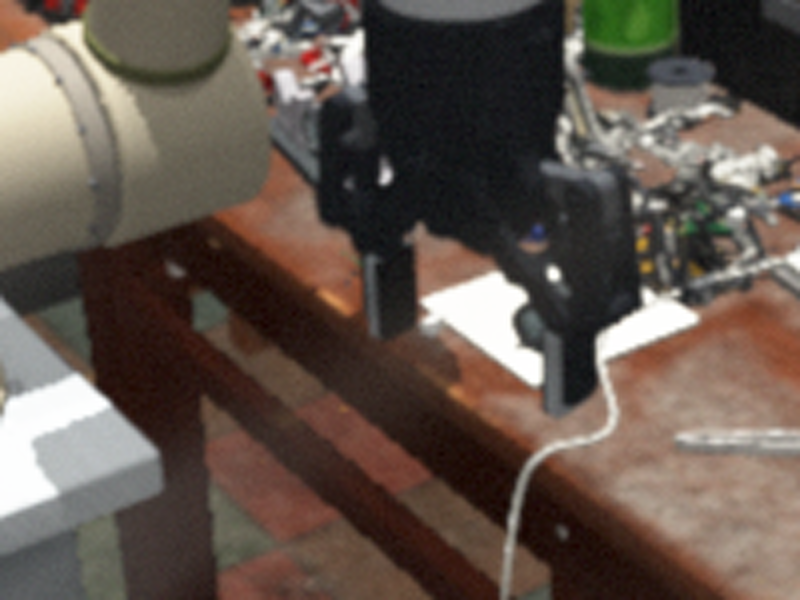

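The view is unchanged because the move was refused: each row needs all the keys. The top crop shows the left block at about (150,170) is empty and the right one at (285,190) holds the other barrel. The stop plates are on the far (+x) side.

Emit:
servo_tool(
  steps=[
    {"tx": 3,"ty": 0.5,"tz": 1,"yaw": 0,"claw": 8.5},
    {"tx": 3,"ty": 0.5,"tz": 1,"yaw": 0,"claw": 8.5},
    {"tx": 3,"ty": 0.5,"tz": 1,"yaw": 0,"claw": 8.5},
    {"tx": 3,"ty": 0.5,"tz": 1,"yaw": 0,"claw": 8.5},
    {"tx": 3,"ty": 0.5,"tz": 1,"yaw": 0,"claw": 8.5},
    {"tx": 3,"ty": 0,"tz": 0,"yaw": 0,"claw": 8.5},
    {"tx": 3,"ty": 0,"tz": 0,"yaw": 0,"claw": 8.5},
    {"tx": 2,"ty": 0,"tz": 0,"yaw": 0,"claw": 8.5},
    {"tx": 0,"ty": 0,"tz": 0,"yaw": 0,"claw": 8.5},
  ],
)

```text
time_s: 1.1
position: [0.3584, -0.5097, 0.2995]
tool_rot: [[0.973, 0.232, -0.0], [0.232, -0.973, 0.001], [0.0, -0.001, -1.0]]
ft_force: [-0.7, 0.0, -0.5]
grip_width: 0.0851
gripper_force: 0.0
```

```bash
python3 - <<'E'
from h import *
for n in('top','side'): shot(n)
t=load('top')['im'][225:315,205:395]; s=load('side')['im'][190:310,220:380]
a=cv2.resize(t,None,fx=4.2,fy=4.2,interpolation=cv2.INTER_CUBIC)
cv2.imwrite('pics/top2.png',a[...,::-1])
cv2.imwrite('pics/side2.png',cv2.resize(s,None,fx=5,fy=5,interpolation=cv2.INTER_CUBIC)[...,::-1])
E
```

```text
(no output)
```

View pics/top2.png

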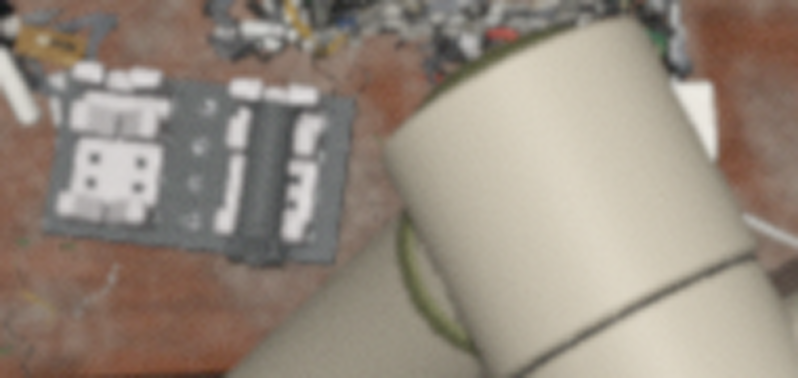

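View pics/side2.png

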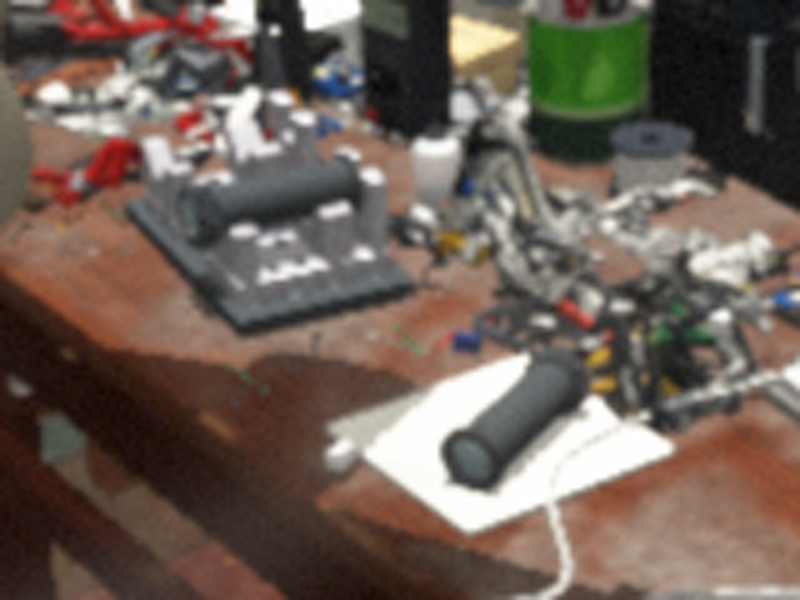

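```bash
python3 - <<'E'
from h import *
W,im=cloud('side')
x,y,z=W[...,0],W[...,1],W[...,2]
v,u=np.mgrid[:480,:640]
tile=(v>258)&(v<298)&(u>285)&(u<358)
g=im.max(-1)
tm=tile&(g>200); print('tile z',np.nanpercentile(z[tm],[10,50,90]),'xy',np.nanmean(x[tm]),np.nanmean(y[tm]))
b=(v>255)&(v<292)&(u>303)&(u<342)&(z>0.014)&(z<.06)&(g<120)
P=W[b]; print(len(P),P.mean(0),P.min(0),P.max(0))
c=P[:,:2].mean(0); _,_,V=np.linalg.svd(P[:,:2]-c); a=V[0]; a=a if a[0]>0 else -a; n=np.array([-a[1],a[0]])
s=(P[:,:2]-c)@a; t=(P[:,:2]-c)@n; print('axis yaw',np.degrees(np.arctan2(a[1],a[0])),s.min(),s.max())
for lo in np.arange(-.06,.06,.004):
    m=(s>=lo)&(s<lo+.004)
    if m.sum()>2: print(round(lo,3),m.sum(),'ztop',np.round(np.percentile(P[m,2],[90,100]),4),'t',np.round(np.percentile(t[m],[2,98]),4))
s=load('side')['im']; top=cv2.imread('pics/top0.png')[...,::-1]
A=cv2.resize(s[255:295,300:345],(540,480)[0:2],interpolation=cv2.INTER_CUBIC)[:, :400]
A=cv2.resize(s[257:293,305:343],(400,379),interpolation=cv2.INTER_CUBIC)
B=cv2.resize(s[215:245,253:298],(400,267),interpolation=cv2.INTER_CUBIC)
C=cv2.resize(top[243:288,335:375],(400,450),interpolation=cv2.INTER_CUBIC)
o=np.zeros((600,800,3),np.uint8); o[:379,:400]=A; o[379:,:400]=B[:221]; o[:450,400:]=C
o=np.clip(o.astype(float)*1.6,0,255).astype(np.uint8)
cv2.imwrite('pics/cmp.png',o[...,::-1])
E
```

```text
tile z [0.00073973 0.00299565 0.00567169] xy 0.41702624391052134 -0.18981792465655203
365 [ 0.4237016  -0.20136906  0.0284569 ] [ 0.37132491 -0.23221261  0.01413326] [ 0.50758082 -0.15428106  0.04273572]
axis yaw 22.710638009780272 -0.05366607003914441 0.09251988230906068
-0.052 18 ztop [0.0391 0.0402] t [-0.0116  0.0155]
-0.048 43 ztop [0.034  0.0363] t [-0.0109  0.0191]
-0.044 18 ztop [0.0316 0.0374] t [-0.0051  0.0182]
-0.04 13 ztop [0.0358 0.0366] t [-0.0092  0.0051]
-0.036 13 ztop [0.0353 0.0364] t [-0.0088  0.0093]
-0.032 6 ztop [0.0352 0.0362] t [-0.0057  0.0095]
-0.028 14 ztop [0.0356 0.0365] t [-0.009   0.0064]
-0.024 9 ztop [0.035  0.0352] t [-0.0092  0.0069]
-0.02 14 ztop [0.0352 0.0373] t [-0.0086  0.0085]
-0.016 8 ztop [0.0362 0.0364] t [-0.0091  0.005 ]
-0.012 11 ztop [0.0324 0.0353] t [-0.0084  0.0031]
-0.008 11 ztop [0.0345 0.0357] t [-0.0071  0.0063]
-0.004 11 ztop [0.0352 0.0362] t [-0.0081  0.0061]
0.0 12 ztop [0.0371 0.0375] t [-0.0085  0.0062]
0.004 8 ztop [0.0355 0.0382] t [-0.0068  0.0048]
0.008 10 ztop [0.0334 0.0351] t [-0.0063  0.0071]
0.012 9 ztop [0.0344 0.0366] t [-0.0069  0.0064]
0.016 10 ztop [0.0363 0.0372] t [-0.0064  0.0068]
0.02 13 ztop [0.0359 0.039 ] t [-0.0071  0.0104]
0.024 10 ztop [0.0358 0.0371] t [-0.0072  0.0102]
0.028 7 ztop [0.0346 0.0363] t [-0.0073  0.0035]
0.032 15 ztop [0.0355 0.0397] t [-0.0102  0.0149]
0.036 21 ztop [0.0379 0.0391] t [-0.0088  0.0158]
0.04 14 ztop [0.0389 0.0395] t [-0.0095  0.0117]
0.044 15 ztop [0.0378 0.0401] t [-0.0084  0.0198]
0.048 5 ztop [0.0284 0.0286] t [-0.0084 -0.0049]
```

View pics/cmp.png

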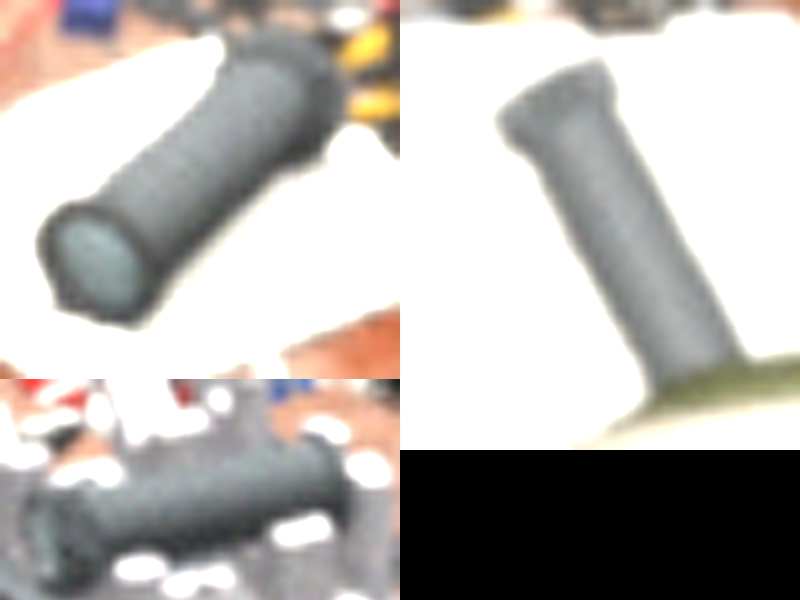

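Confirmed. The near end in the side view, crop (95,260), has only a thin rim, so it is the plain flange. The far end, crop (300,90), carries a long 14–16 mm collar, so it is the head. The candidates in the top view are:
- **Dark barrel on the tile, (357,265):** the one meant.
- **Green barrel, (495,265):** excluded by colour.
- **Grey tube, (553,262):** on the desk rather than the tile.
- **Barrel at (268,268):** the other barrel, in its V-block.

Next I fit the poses.

```bash
cat > fit.py <<'E'
from h import *
from scipy.optimize import least_squares, minimize
import sys
def hmap(X,Y):  # breadboard frame, x toward stop; occupied block at y=-50, empty +50; block seat x offset = p
    pass
def model(X,Y,bo):
    h=np.full(X.shape,np.nan); h[(abs(X)<.055)&(abs(Y)<.095)]=.012
    for yc,occ in((.05,0),(-.05,1)):
        x=X-bo; y=abs(Y-yc); 
        ck=(((x>-.034)&(x<-.02))|((x>.02)&(x<.038)))&(y<.027)
        V=np.where(y<.017,np.maximum(.060-.0212+y,.024),.056); h[ck]=V[ck]
        sl=(abs(x)<.02)&(y<.027); h[sl]=.024
        h[(x>.038)&(x<.05)&(y<.027)]=np.nan
        st=(x>.05)&(x<.06)&(y<.027); h[st]=np.where(y<.009,np.nan,.070)[st]
        if occ:
            r=np.where((x<-.036)|(x>.046),.018,.015)
            c=(abs(x)<.05)&(y<r); h[c]=(.06+np.sqrt(np.maximum(r*r-y*y,0)))[c]
    return h
def fit(n,p0):
    W,im=cloud(n); P=W.reshape(-1,3); P=P[np.isfinite(P[:,2])]
    P=P[(abs(P[:,0]-p0[0])<.13)&(abs(P[:,1]-p0[1])<.15)&(P[:,2]<.1)&(P[:,2]>-.02)]
    def cost(p):
        c,s=np.cos(p[2]),np.sin(p[2]); d=P[:,:2]-p[:2]; X=d[:,0]*c+d[:,1]*s; Y=-d[:,0]*s+d[:,1]*c
        h=model(X,Y,p[3]); e=np.abs(P[:,2]-p[4]-h); ins=(abs(X)<.065)&(abs(Y)<.095)
        e=np.where(np.isnan(e),.006,np.minimum(e,.012)); return e[ins].mean()
    from scipy.optimize import differential_evolution as DE
    r=DE(cost,[(p0[0]-.04,p0[0]+.04),(p0[1]-.04,p0[1]+.04),(-.25,.25),(-.02,.02),(-.005,.005)],seed=1,maxiter=150,popsize=20,polish=False)
    return r.x,r.fun
if __name__=='__main__':
    for n in('top','side'):
        c=atz('top',205+200/4.2,225+170/4.2,.012)
        p,f=fit(n,c[:2]); print(n,np.round(p,4),f,'yaw',np.degrees(p[2]))
        R=np.array([[np.cos(p[2]),-np.sin(p[2])],[np.sin(p[2]),np.cos(p[2])]])
        for y in(.05,-.05): print('seat',y,p[:2]+R@[p[3],y])
    W,im=cloud('side'); v,u=np.mgrid[:480,:640]; z=W[...,2]
    b=(v>255)&(v<292)&(u>303)&(u<342)&(z>0.012)&(z<.045)&(im.max(-1)<120)
    P=W[b]; P=P[P[:,0]<.49]
    def prof(p):
        d=P[:,:2]-p[:2]; a=np.array([np.cos(p[2]),np.sin(p[2])]); s=d@a; t=-d[:,0]*a[1]+d[:,1]*a[0]
        return s,np.hypot(t,P[:,2]-p[3])
    def res(p):
        s,r=prof(p); m=(s>-.044)&(s<.034); return np.where(m,r-.015,0)
    p=least_squares(res,[.42,-.2,np.radians(25),.022],loss='soft_l1',f_scale=.002).x
    s,r=prof(p); print('barrel',p,np.degrees(p[2]))
    k=np.abs(r-.0165)<.004; print('s range',np.percentile(s[k],[0.5,2,98,99.5]))
    for lo in np.arange(-.06,.064,.004):
        m=k&(s>=lo)&(s<lo+.004); 
        if m.sum()>2: print(round(lo,3),m.sum(),round(np.median(r[m]),4))
E
python3 fit.py
```

```text
top [ 4.513e-01  9.050e-02 -1.594e-01 -1.340e-02  2.000e-04] 0.00404923422045391 yaw -9.130768535870683
seat 0.05 [0.44596278 0.14196482]
seat -0.05 [0.43009395 0.04323195]
side [ 0.4454  0.0896 -0.1367 -0.0082 -0.0048] 0.006912027283936236 yaw -7.830284032200317
seat 0.05 [0.44405822 0.14022169]
seat -0.05 [0.4304343  0.04115409]
barrel [-0.11159156 -0.43125298  0.70314777  0.01855505] 40.287399862760196Traceback (most recent call last):
  File "fit.py", line 45, in <module>
    k=np.abs(r-.0165)<.004; print('s range',np.percentile(s[k],[0.5,2,98,99.5]))
                                            ~~~~~~~~~~~~~^^^^^^^^^^^^^^^^^^^^^^
    return _quantile_unchecked(
        a, q, axis, out, overwrite_input, method, keepdims, weights)
    return _ureduce(a,
                    func=_quantile_ureduce_func,
    ...<5 lines>...
                    overwrite_input=overwrite_input,
                    method=method)
    r = func(a, **kwargs)
    result = _quantile(arr,
                       quantiles=q,
    ...<2 lines>...
                       out=out,
                       weights=wgt)
    slices_having_nans = np.isnan(arr[-1, ...])
                                  ~~~^^^^^^^^^
IndexError: index -1 is out of bounds for axis 0 with size 0
```

```bash
python3 - <<'E'
from h import *
from scipy.optimize import least_squares
a=atz('top',350.2,251.5,.024); b=atz('top',364.5,280,.024); d=a-b; print('top line head',a,b,'yaw',np.degrees(np.arctan2(d[1],d[0])), 'mid',a-d/np.linalg.norm(d)*.05)
# side: head/flange face centres in crop cmp (scale 10.53): flange centre (97,262), head top rim
f=atz('side',305+97/10.53,257+262/10.53,.024); print('side flange',f)
W,im=cloud('side'); v,u=np.mgrid[:480,:640]; z=W[...,2]
B=(v>255)&(v<292)&(u>303)&(u<342)&(z>0.012)&(z<.045)&(im.max(-1)<120)
P=W[B]; P=P[P[:,0]<.475]
yw=np.arctan2(d[1],d[0])
def prof(p):
    q=P[:,:2]-[.42,-.2+p[0]]; A=np.array([np.cos(p[1]),np.sin(p[1])]); s=q@A; t=-q[:,0]*A[1]+q[:,1]*A[0]; return s,np.hypot(t,P[:,2]-p[2])
s0=prof([0,yw,.022])[0]; m=(s0>-.035)&(s0<.025)
p=least_squares(lambda p:prof(p)[1][m]-.015,[0,yw,.021],loss='soft_l1',f_scale=.002).x
s,r=prof(p); print('side',p,np.degrees(p[1]),np.abs(r[m]-.015).mean())
for lo in np.arange(-.064,.064,.004):
    k=(s>=lo)&(s<lo+.004)
    if k.sum()>2: print(round(lo,3),k.sum(),np.round(np.percentile(r[k],[10,50,90]),4))
E
```

```text
top line head [ 0.46645177 -0.17810014  0.024     ] [ 0.38686298 -0.21159522  0.024     ] yaw 22.823881619649264 mid [ 0.42036669 -0.19749513  0.024     ]
side flange [ 0.37724954 -0.21949301  0.024     ]
side [0.00545091 0.43291432 0.02068927] 24.804163441005315 0.0011505329613766425
-0.052 15 [0.0129 0.0155 0.0187]
-0.048 43 [0.0049 0.0125 0.0175]
-0.044 28 [0.0047 0.0093 0.0152]
-0.04 11 [0.0144 0.0154 0.018 ]
-0.036 13 [0.0136 0.0153 0.0161]
-0.032 7 [0.013  0.0141 0.0159]
-0.028 15 [0.0137 0.0147 0.0171]
-0.024 7 [0.0134 0.015  0.0161]
-0.02 16 [0.0132 0.0148 0.0165]
-0.016 7 [0.0141 0.0156 0.0173]
-0.012 11 [0.0115 0.0145 0.016 ]
-0.008 11 [0.0138 0.0151 0.0161]
-0.004 11 [0.0139 0.0155 0.017 ]
0.0 10 [0.0135 0.0155 0.0175]
0.004 11 [0.0123 0.0151 0.0167]
0.008 8 [0.0138 0.0144 0.0164]
0.012 7 [0.0134 0.0149 0.0155]
0.016 11 [0.0138 0.0149 0.0172]
0.02 15 [0.0142 0.0148 0.0169]
0.024 10 [0.0132 0.0157 0.0168]
0.028 7 [0.0141 0.0154 0.0165]
0.032 15 [0.0136 0.0152 0.0192]
0.036 20 [0.0144 0.0168 0.0187]
0.04 15 [0.0145 0.0178 0.0199]
0.044 14 [0.0153 0.0169 0.0196]
0.048 7 [0.0169 0.0181 0.0187]
```

Barrel mid is (0.420, -0.197), axis yaw about 24°. Both views agree to 2 mm, and the axis is 24 mm above the desk once the side camera's -3 mm offset at the tile is taken out. The empty seat is about (0.445, 0.141), yaw -8.5°. I'll move above the barrel.

Emit:
servo_tool(
  steps=[
    {"tx": 0.6,"ty": 3.1,"tz": -1,"yaw": 1.1,"claw": 8.5},
    {"tx": 0.6,"ty": 3.1,"tz": -1,"yaw": 1.1,"claw": 8.5},
    {"tx": 0.6,"ty": 3.1,"tz": -2,"yaw": 1.1,"claw": 8.5},
    {"tx": 0.6,"ty": 3.1,"tz": -2,"yaw": 1.1,"claw": 8.5},
    {"tx": 0.6,"ty": 3.1,"tz": -2,"yaw": 1.1,"claw": 8.5},
    {"tx": 0.6,"ty": 3.1,"tz": -2,"yaw": 1.1,"claw": 8.5},
    {"tx": 0.6,"ty": 3.1,"tz": -2,"yaw": 1.1,"claw": 8.5},
    {"tx": 0.6,"ty": 3.1,"tz": -2,"yaw": 1.1,"claw": 8.5},
    {"tx": 0.6,"ty": 3.1,"tz": -2,"yaw": 1.1,"claw": 8.5},
    {"tx": 0.8,"ty": 3.4,"tz": -2,"yaw": 0.7,"claw": 8.5},
    {"tx": 0,"ty": 0,"tz": -2,"yaw": 0,"claw": 8.5},
    {"tx": 0,"ty": 0,"tz": 0,"yaw": 0,"claw": 8.5},
    {"tx": 0,"ty": 0,"tz": 0,"yaw": 0,"claw": 8.5},
  ],
)

```text
time_s: 2.5
position: [0.4181, -0.1981, 0.1009]
tool_rot: [[0.915, 0.404, 0.0], [0.404, -0.915, -0.0], [0.0, 0.001, -1.0]]
ft_force: [-0.7, -0.1, 1.0]
grip_width: 0.0849
gripper_force: 0.0
```

```bash
python3 - <<'E'
from h import *
shot('side'); s=load('side')['im'][190:310,220:380]
cv2.imwrite('pics/side3.png',cv2.resize(s,None,fx=5,fy=5,interpolation=cv2.INTER_CUBIC)[...,::-1])
E
```

```text
(no output)
```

View pics/side3.png

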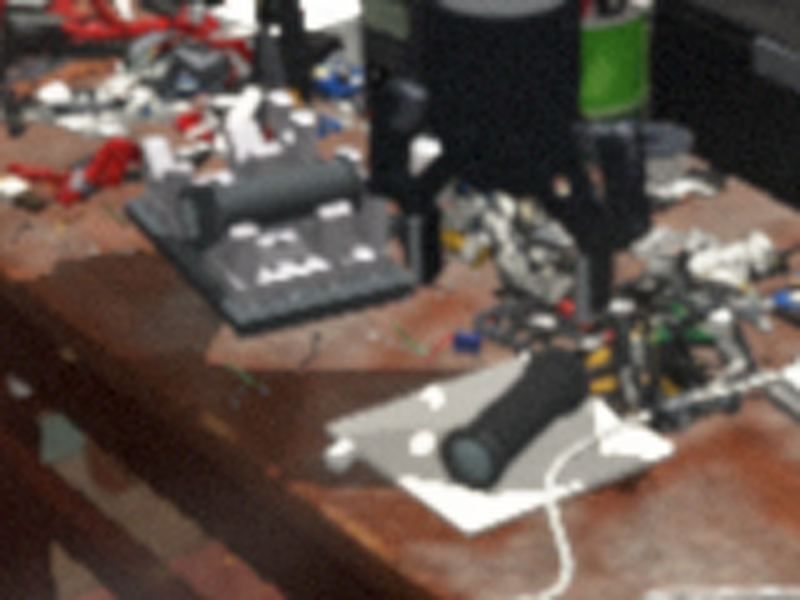

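The fingers straddle the barrel, which sits at (515,420), and it hasn't moved. Descending and gripping.

Emit:
servo_tool(
  steps=[
    {"tx": 0.1,"ty": 0,"tz": -2,"yaw": 0,"claw": 8.5},
    {"tx": 0,"ty": 0,"tz": -2,"yaw": 0,"claw": 8.5},
    {"tx": 0,"ty": 0,"tz": -1.5,"yaw": 0,"claw": 8.5},
    {"tx": 0,"ty": 0,"tz": -1,"yaw": 0,"claw": 8.5},
    {"tx": 0,"ty": 0,"tz": -0.4,"yaw": 0,"claw": 8.5},
    {"tx": 0,"ty": 0,"tz": 0,"yaw": 0,"claw": 6},
    {"tx": 0,"ty": 0,"tz": 0,"yaw": 0,"claw": 4},
    {"tx": 0,"ty": 0,"tz": 0,"yaw": 0,"claw": 2.5},
    {"tx": 0,"ty": 0,"tz": 0,"yaw": 0,"claw": 2},
    {"tx": 0,"ty": 0,"tz": 0,"yaw": 0,"claw": 2},
    {"tx": 0,"ty": 0,"tz": 0,"yaw": 0,"claw": 2},
    {"tx": 0,"ty": 0,"tz": 0,"yaw": 0,"claw": 2},
  ],
  newtons=40,
)

```text
time_s: 3.75
position: [0.4195, -0.1974, 0.0319]
tool_rot: [[0.914, 0.405, 0.001], [0.405, -0.914, -0.001], [0.0, 0.001, -1.0]]
ft_force: [-1.8, -0.4, 3.6]
grip_width: 0.0287
gripper_force: 39.0
```

Emit:
servo_tool(
  steps=[
    {"tx": 0,"ty": 0,"tz": 1,"yaw": 0,"claw": 2},
    {"tx": 0,"ty": 0,"tz": 3,"yaw": 0,"claw": 2},
    {"tx": 0,"ty": 0,"tz": 4,"yaw": 0,"claw": 2},
    {"tx": 0,"ty": 0,"tz": 4,"yaw": 0,"claw": 2},
    {"tx": 0,"ty": 0.5,"tz": 1,"yaw": 4,"claw": 2},
    {"tx": 0,"ty": 1,"tz": 0,"yaw": 7,"claw": 2},
    {"tx": 0.2,"ty": 2,"tz": 0,"yaw": 8,"claw": 2},
    {"tx": 0.2,"ty": 2.5,"tz": 0,"yaw": 8,"claw": 2},
    {"tx": 0.2,"ty": 2.5,"tz": 0,"yaw": 8,"claw": 2},
    {"tx": 0.2,"ty": 2.5,"tz": 0,"yaw": 8,"claw": 2},
    {"tx": 0.2,"ty": 2.5,"tz": 0,"yaw": 8,"claw": 2},
    {"tx": 0.2,"ty": 2.5,"tz": 0,"yaw": 8,"claw": 2},
    {"tx": 0.2,"ty": 2.5,"tz": 0,"yaw": 8,"claw": 2},
    {"tx": 0.2,"ty": 2.5,"tz": 0,"yaw": 8,"claw": 2},
    {"tx": 0.2,"ty": 2.5,"tz": 0,"yaw": 8,"claw": 2},
    {"tx": 0.2,"ty": 2.5,"tz": 0,"yaw": 8,"claw": 2},
    {"tx": 0.2,"ty": 2.5,"tz": 0,"yaw": 8,"claw": 2},
    {"tx": 0.2,"ty": 2.5,"tz": 0,"yaw": 8,"claw": 2},
    {"tx": 0,"ty": 2,"tz": 0,"yaw": 8,"claw": 2},
    {"tx": 0,"ty": 1,"tz": 0,"yaw": 8,"claw": 2},
  ],
)

```text
time_s: 5.75
position: [0.4429, 0.1442, 0.1618]
tool_rot: [[-0.842, 0.54, -0.0], [0.54, 0.842, 0.0], [0.0, 0.0, -1.0]]
ft_force: [0.0, 0.1, -1.1]
grip_width: 0.029
gripper_force: 40.0
```

Emit:
servo_tool(
  steps=[
    {"tx": 0,"ty": 0.4,"tz": 0,"yaw": 8,"claw": 2},
    {"tx": 0,"ty": 0,"tz": 0,"yaw": 8,"claw": 2},
    {"tx": 0,"ty": 0,"tz": 0,"yaw": 0,"claw": 2},
    {"tx": 0,"ty": 0,"tz": 0,"yaw": 0,"claw": 2},
  ],
)

```text
time_s: 6.15
position: [0.4432, 0.1467, 0.1616]
tool_rot: [[-0.955, 0.298, 0.0], [0.298, 0.955, -0.0], [-0.0, 0.0, -1.0]]
ft_force: [0.2, -0.2, -1.8]
grip_width: 0.0286
gripper_force: 39.9
```

```bash
python3 - <<'E'
from h import *
g=lambda u,v,h:atz('top',205+(u+.5)/4.2-.5,225+(v+.5)/4.2-.5,h)
a=g(117,75,.07);b=g(274,92,.07);d=a-b;print('plates',a,b,np.linalg.norm(d),'yaw',np.degrees(np.arctan2(-d[0],d[1])))
h=g(257,245,.06);f=g(277,105,.06);d=f-h;print('other axis',h,f,np.degrees(np.arctan2(d[1],d[0])))
from fit import fit
W,im=cloud('top')
# sub-pixel-ish: centroid of stop plate tops & cheeks by height
for n in('top','side'):
    W,im=cloud(n); z=W[...,2]
    m=(z>.062 if n=='top' else z>.059)&(z<.074)&(abs(W[...,0]-.50)<.025)&(abs(W[...,1]-.149)<.045)
    print(n,m.sum(),W[m].mean(0),np.percentile(W[m],[5,95],axis=0).round(4).tolist())
for n in('top','side'):
    W,im=cloud(n); z=W[...,2]; 
    yaw=np.radians(-8.5);c=np.array([.445,.141]);q=W[...,:2]-c;X=q[...,0]*np.cos(yaw)+q[...,1]*np.sin(yaw);Y=-q[...,0]*np.sin(yaw)+q[...,1]*np.cos(yaw)
    for lo,hi in((-.042,-.015),(.018,.042),(.044,.068)):
        m=(X>lo)&(X<hi)&(abs(Y)<.035)&(z>.048)&(z<.075); print(n,lo,m.sum(),'X',np.percentile(X[m],[3,50,97]).round(4),'Y',np.percentile(Y[m],[3,50,97]).round(4),'z',np.percentile(z[m],[50,90]).round(4))
E
```

```text
plates [0.49815366 0.13168722 0.07      ] [0.48202152 0.03376071 0.07      ] 0.09924639244038903 yaw -9.354724582309345
other axis [0.38772711 0.04824233 0.06      ] [0.475702   0.03316812 0.06      ] -9.723025135431541
top 53 [0.49871347 0.13165562 0.06910448] [[0.4912, 0.1072, 0.0624], [0.5056, 0.1567, 0.0733]]
side 34 [0.49478671 0.1302715  0.06395814] [[0.4875, 0.1068, 0.0596], [0.5022, 0.1585, 0.0669]]
top -0.042 83 X [-0.0341 -0.0277 -0.0204] Y [-0.0258 -0.0053  0.0265] z [0.0541 0.0594]
top 0.018 95 X [0.02   0.0281 0.0371] Y [-0.0264  0.0054  0.0252] z [0.0545 0.0582]
top 0.044 97 X [0.0495 0.0536 0.0593] Y [-0.0266  0.0002  0.0253] z [0.0658 0.0728]
side -0.042 33 X [-0.037  -0.0293 -0.022 ] Y [-0.0261  0.0116  0.0294] z [0.0511 0.0533]
side 0.018 30 X [0.0201 0.0288 0.0345] Y [-0.0267  0.012   0.026 ] z [0.0508 0.0535]
side 0.044 71 X [0.0456 0.0498 0.0562] Y [-0.0304 -0.0107  0.025 ] z [0.0594 0.0665]
```

Measured block yaw is about -9.2° and the seat is about (0.445, 0.141). I'll align 4 mm short of the stop and go lower for a check.

Emit:
servo_tool(
  steps=[
    {"tx": -0.1,"ty": -0.3,"tz": -1,"yaw": 4,"claw": 2},
    {"tx": -0.1,"ty": -0.2,"tz": -2,"yaw": 4.1,"claw": 2},
    {"tx": 0,"ty": 0,"tz": -2,"yaw": 0,"claw": 2},
    {"tx": 0,"ty": 0,"tz": -1,"yaw": 0,"claw": 2},
    {"tx": 0,"ty": 0,"tz": 0,"yaw": 0,"claw": 2},
    {"tx": 0,"ty": 0,"tz": 0,"yaw": 0,"claw": 2},
    {"tx": 0,"ty": 0,"tz": 0,"yaw": 0,"claw": 2},
  ],
)

```text
time_s: 6.85
position: [0.4418, 0.1418, 0.1021]
tool_rot: [[-0.988, 0.157, 0.002], [0.157, 0.988, 0.0], [-0.002, 0.0, -1.0]]
ft_force: [0.5, -0.4, -1.2]
grip_width: 0.0287
gripper_force: 40.0
```

```bash
python3 - <<'E'
from h import *
for n in('top','side'): shot(n)
s=load('side')['im'][190:265,220:320];t=load('top')['im'][230:305,195:295]
f=lambda a:cv2.resize(a,(400,300),interpolation=cv2.INTER_CUBIC)
cv2.imwrite('pics/p4.png',np.hstack([f(s),f(t)])[...,::-1])
o=env.observe();print(o['position'],o['ft_force'],np.degrees(np.arctan2(o['tool_rot'][1][0],o['tool_rot'][0][0])))
E
```

```text
[0.44168408 0.14177629 0.10198909] [-0.74781235  0.59870901 -1.47904837] 170.96447786548416
```

View pics/p4.png

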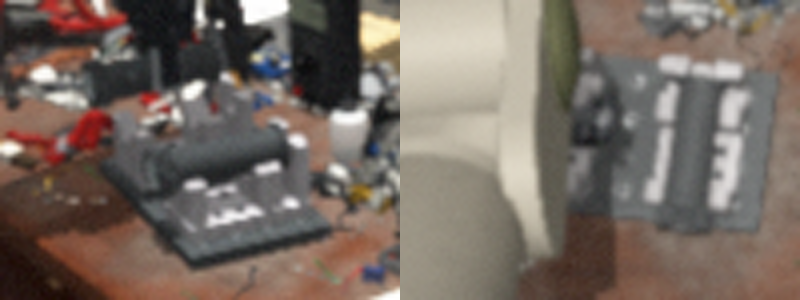

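```bash
python3 - <<'E'
from h import *
for n in('side','top'):
    W,im=cloud(n); z=W[...,2]
    yaw=np.radians(-9.04);c=np.array([.4417,.1418]);q=W[...,:2]-c;X=q[...,0]*np.cos(yaw)+q[...,1]*np.sin(yaw);Y=-q[...,0]*np.sin(yaw)+q[...,1]*np.cos(yaw)
    m=(abs(Y)<.03)&(abs(X)<.075)&(z>.068)&(z<.125)
    print(n,m.sum())
    for lo in np.arange(-.07,.07,.004):
        k=m&(X>=lo)&(X<lo+.004)
        if k.sum()>2: print(round(lo,3),k.sum(),'z',np.percentile(z[k],[5,50,95]).round(4),'Y',np.percentile(Y[k],[5,50,95]).round(4))
E
```

```text
side 412
-0.062 27 z [0.0769 0.0909 0.1048] Y [-0.0182 -0.0016  0.0131]
-0.058 25 z [0.0732 0.0929 0.1075] Y [-0.0175 -0.0067  0.0122]
-0.054 18 z [0.08   0.0955 0.1079] Y [-0.019  -0.013  -0.0021]
-0.05 19 z [0.0814 0.0961 0.1075] Y [-0.0194 -0.0143 -0.0022]
-0.046 10 z [0.086  0.0985 0.1058] Y [-0.0166 -0.0141 -0.0065]
-0.042 10 z [0.08   0.097  0.1042] Y [-0.0193 -0.0112 -0.0019]
-0.038 15 z [0.0837 0.0969 0.1063] Y [-0.0177 -0.0092  0.002 ]
-0.034 12 z [0.0825 0.0991 0.1057] Y [-0.0139 -0.0101 -0.0003]
-0.03 14 z [0.0806 0.0935 0.1047] Y [-0.0154 -0.0102 -0.0061]
-0.026 13 z [0.0836 0.0955 0.1053] Y [-0.0153 -0.0104 -0.001 ]
-0.022 14 z [0.0839 0.0965 0.1042] Y [-0.0179 -0.0108  0.0016]
-0.018 20 z [0.0825 0.1009 0.1232] Y [-0.0199 -0.0089  0.0209]
-0.014 40 z [0.0831 0.1074 0.1224] Y [-0.0242 -0.0143  0.0203]
-0.01 31 z [0.0853 0.106  0.1215] Y [-0.0265 -0.0175  0.0231]
-0.006 17 z [0.0875 0.1054 0.1197] Y [-0.0289 -0.0253  0.016 ]
-0.002 13 z [0.0816 0.098  0.1101] Y [-0.0275 -0.024   0.0007]
0.002 9 z [0.0836 0.0983 0.1114] Y [-0.029  -0.0236 -0.0192]
0.006 3 z [0.0922 0.1109 0.1139] Y [-0.0209 -0.0205 -0.0175]
0.01 8 z [0.0808 0.0923 0.1018] Y [-0.017  -0.0119 -0.0064]
0.014 13 z [0.082  0.0962 0.1046] Y [-0.0187 -0.0121 -0.0049]
0.018 12 z [0.0796 0.0929 0.1051] Y [-0.0159 -0.009   0.0025]
0.022 15 z [0.0835 0.0974 0.106 ] Y [-0.0179 -0.0104  0.0034]
0.026 12 z [0.0829 0.0942 0.1059] Y [-0.0167 -0.0119 -0.0005]
0.03 11 z [0.081  0.0974 0.107 ] Y [-0.0147 -0.0119 -0.0044]
0.034 17 z [0.0814 0.0999 0.1069] Y [-0.0148 -0.0082 -0.002 ]
0.038 14 z [0.079  0.0906 0.1076] Y [-0.0181 -0.0115  0.0066]
top 8
0.058 4 z [0.0697 0.071  0.0722] Y [-0.0266 -0.0248 -0.0236]
```

Both ends show in the side cloud: the barrel spans about -61 to +41 mm around the TCP with the flange toward the stop, and the gap to the stop is about 7–8 mm. I'll shift 4.5 mm forward, then lower.

Emit:
servo_tool(
  steps=[
    {"tx": 0.25,"ty": -0.05,"tz": -0.5,"yaw": 0,"claw": 2},
    {"tx": 0.2,"ty": -0.05,"tz": -0.7,"yaw": 0,"claw": 2},
    {"tx": 0,"ty": 0,"tz": -0.7,"yaw": 0,"claw": 2},
    {"tx": 0,"ty": 0,"tz": -0.5,"yaw": 0,"claw": 2},
    {"tx": 0,"ty": 0,"tz": -0.3,"yaw": 0,"claw": 2},
    {"tx": 0,"ty": 0,"tz": 0,"yaw": 0,"claw": 2},
    {"tx": 0,"ty": 0,"tz": 0,"yaw": 0,"claw": 2},
  ],
)

```text
time_s: 7.65
position: [0.4459, 0.1407, 0.0744]
tool_rot: [[-0.988, 0.157, 0.0], [0.157, 0.988, -0.0], [-0.0, -0.0, -1.0]]
ft_force: [-0.5, -0.0, -2.4]
grip_width: 0.0285
gripper_force: 40.0
```

Emit:
servo_tool(
  steps=[
    {"tx": 0,"ty": 0,"tz": -0.1,"yaw": 0,"claw": 2},
    {"tx": 0,"ty": 0,"tz": -0.1,"yaw": 0,"claw": 2},
    {"tx": 0,"ty": 0,"tz": -0.1,"yaw": 0,"claw": 2},
    {"tx": 0,"ty": 0,"tz": 0,"yaw": 0,"claw": 2},
  ],
)

```text
time_s: 8.05
position: [0.4458, 0.1407, 0.0713]
tool_rot: [[-0.988, 0.157, -0.0], [0.157, 0.988, -0.0], [0.0, -0.0, -1.0]]
ft_force: [-0.7, -0.3, -2.6]
grip_width: 0.0287
gripper_force: 40.0
```

Emit:
servo_tool(
  steps=[
    {"tx": 0,"ty": 0,"tz": -0.1,"yaw": 0,"claw": 2},
    {"tx": 0,"ty": 0,"tz": 0,"yaw": 0,"claw": 2},
  ],
)

```text
time_s: 8.25
position: [0.4459, 0.1407, 0.0703]
tool_rot: [[-0.988, 0.157, -0.0], [0.157, 0.988, 0.0], [0.0, 0.0, -1.0]]
ft_force: [0.3, 0.1, -1.5]
grip_width: 0.0284
gripper_force: 40.0
```

Emit:
servo_tool(
  steps=[
    {"tx": 0,"ty": 0,"tz": -0.1,"yaw": 0,"claw": 2},
    {"tx": 0,"ty": 0,"tz": 0,"yaw": 0,"claw": 2},
  ],
)

```text
time_s: 8.45
position: [0.446, 0.1409, 0.0695]
tool_rot: [[-0.988, 0.157, 0.001], [0.157, 0.988, 0.0], [-0.001, 0.0, -1.0]]
ft_force: [0.2, 1.6, 1.9]
grip_width: 0.0285
gripper_force: 40.5
```

The first contact is on the right flank (fy > 0), so I'll move +y.

Emit:
servo_tool(
  steps=[
    {"tx": 0,"ty": 0.1,"tz": 0,"yaw": 0,"claw": 2},
    {"tx": 0,"ty": 0,"tz": -0.1,"yaw": 0,"claw": 2},
    {"tx": 0,"ty": 0,"tz": 0,"yaw": 0,"claw": 2},
  ],
)

```text
time_s: 8.75
position: [0.446, 0.1419, 0.0685]
tool_rot: [[-0.988, 0.157, 0.001], [0.157, 0.988, 0.0], [-0.0, 0.0, -1.0]]
ft_force: [0.7, 2.2, 3.0]
grip_width: 0.0286
gripper_force: 40.5
```

Emit:
servo_tool(
  steps=[
    {"tx": 0,"ty": 0.1,"tz": 0,"yaw": 0,"claw": 2},
    {"tx": 0,"ty": 0,"tz": 0,"yaw": 0,"claw": 2},
  ],
)

```text
time_s: 8.95
position: [0.4459, 0.1425, 0.0683]
tool_rot: [[-0.988, 0.157, -0.0], [0.157, 0.988, -0.001], [-0.0, -0.001, -1.0]]
ft_force: [-0.8, -3.3, 1.8]
grip_width: 0.0286
gripper_force: 40.2
```

Emit:
servo_tool(
  steps=[
    {"tx": 0,"ty": -0.05,"tz": 0,"yaw": 0,"claw": 2},
    {"tx": 0.1,"ty": -0.02,"tz": 0,"yaw": 0,"claw": 2},
    {"tx": 0.1,"ty": -0.01,"tz": 0,"yaw": 0,"claw": 2},
    {"tx": 0,"ty": 0,"tz": 0,"yaw": 0,"claw": 2},
  ],
)

```text
time_s: 9.35
position: [0.4466, 0.1421, 0.0682]
tool_rot: [[-0.988, 0.157, -0.003], [0.157, 0.988, 0.0], [0.003, -0.0, -1.0]]
ft_force: [-5.9, 2.7, 6.3]
grip_width: 0.0286
gripper_force: 40.7
```

Emit:
servo_tool(
  steps=[
    {"tx": 0,"ty": 0,"tz": 0.2,"yaw": 0,"claw": 2},
    {"tx": 0,"ty": 0,"tz": 0,"yaw": 0,"claw": 2},
    {"tx": 0,"ty": 0,"tz": 0,"yaw": 0,"claw": 2},
  ],
)

```text
time_s: 9.65
position: [0.448, 0.1419, 0.0702]
tool_rot: [[-0.988, 0.157, 0.0], [0.157, 0.988, -0.0], [-0.0, -0.0, -1.0]]
ft_force: [-0.0, 0.3, -2.1]
grip_width: 0.0286
gripper_force: 40.0
```

Lifted free, the fx vanishes, so that was flank friction and not the stop. I'll advance in the lifted state.

Emit:
servo_tool(
  steps=[
    {"tx": 0.1,"ty": -0.02,"tz": 0,"yaw": 0,"claw": 2},
    {"tx": 0,"ty": 0,"tz": 0,"yaw": 0,"claw": 2},
  ],
)

```text
time_s: 9.85
position: [0.4491, 0.1416, 0.0702]
tool_rot: [[-0.988, 0.157, 0.0], [0.157, 0.988, -0.0], [-0.0, -0.0, -1.0]]
ft_force: [-0.2, -0.1, -2.9]
grip_width: 0.0287
gripper_force: 40.0
```

Emit:
servo_tool(
  steps=[
    {"tx": 0.1,"ty": -0.01,"tz": 0,"yaw": 0,"claw": 2},
    {"tx": 0,"ty": 0,"tz": 0,"yaw": 0,"claw": 2},
  ],
)

```text
time_s: 10.05
position: [0.45, 0.1416, 0.0703]
tool_rot: [[-0.988, 0.157, 0.0], [0.157, 0.988, -0.0], [-0.0, 0.0, -1.0]]
ft_force: [-0.5, -0.9, -1.9]
grip_width: 0.0286
gripper_force: 40.0
```

Emit:
servo_tool(
  steps=[
    {"tx": 0.1,"ty": -0.02,"tz": 0,"yaw": 0,"claw": 2},
    {"tx": 0,"ty": 0,"tz": 0,"yaw": 0,"claw": 2},
  ],
)

```text
time_s: 10.25
position: [0.451, 0.1414, 0.0703]
tool_rot: [[-0.988, 0.157, 0.0], [0.157, 0.988, -0.0], [-0.0, 0.0, -1.0]]
ft_force: [0.4, 0.0, -1.9]
grip_width: 0.0285
gripper_force: 40.0
```

Emit:
servo_tool(
  steps=[
    {"tx": 0.1,"ty": -0.01,"tz": 0,"yaw": 0,"claw": 2},
    {"tx": 0,"ty": 0,"tz": 0,"yaw": 0,"claw": 2},
  ],
)

```text
time_s: 10.45
position: [0.4519, 0.1413, 0.0703]
tool_rot: [[-0.988, 0.157, -0.0], [0.157, 0.988, 0.0], [0.0, -0.0, -1.0]]
ft_force: [0.4, 0.7, -1.6]
grip_width: 0.0287
gripper_force: 40.0
```

Emit:
servo_tool(
  steps=[
    {"tx": 0.1,"ty": -0.02,"tz": 0,"yaw": 0,"claw": 2},
    {"tx": 0,"ty": 0,"tz": 0,"yaw": 0,"claw": 2},
  ],
)

```text
time_s: 10.65
position: [0.452, 0.1413, 0.0701]
tool_rot: [[-0.988, 0.157, -0.002], [0.157, 0.988, 0.0], [0.002, -0.0, -1.0]]
ft_force: [-4.4, 2.1, 0.5]
grip_width: 0.0287
gripper_force: 40.2
```

Emit:
servo_tool(
  steps=[
    {"tx": 0.1,"ty": -0.01,"tz": 0,"yaw": 0,"claw": 2},
    {"tx": 0,"ty": 0,"tz": 0,"yaw": 0,"claw": 2},
  ],
)

```text
time_s: 10.85
position: [0.452, 0.1413, 0.07]
tool_rot: [[-0.988, 0.157, -0.004], [0.157, 0.988, 0.0], [0.004, -0.0, -1.0]]
ft_force: [-8.3, 1.9, 2.3]
grip_width: 0.0287
gripper_force: 40.4
```

Contact is at x ≈ 0.452. I'll relax to a touch, lower into the V and check against the other barrel, whose seated head face should be level with ours.

Emit:
servo_tool(
  steps=[
    {"tx": -0.2,"ty": 0.03,"tz": 0,"yaw": 0,"claw": 2},
    {"tx": 0,"ty": 0,"tz": -0.1,"yaw": 0,"claw": 2},
    {"tx": 0,"ty": 0,"tz": -0.1,"yaw": 0,"claw": 2},
    {"tx": 0,"ty": 0,"tz": 0,"yaw": 0,"claw": 2},
  ],
)

```text
time_s: 11.25
position: [0.452, 0.1414, 0.0684]
tool_rot: [[-0.988, 0.157, 0.0], [0.157, 0.988, 0.0], [-0.0, 0.0, -1.0]]
ft_force: [-2.1, 0.6, 0.2]
grip_width: 0.0284
gripper_force: 40.3
```

```bash
python3 - <<'E'
from h import *
for n in('top','side'): shot(n)
W,im=cloud('side'); z=W[...,2]
yaw=np.radians(-9.1);c=np.array([.445,.1412]);q=W[...,:2]-c;X=q[...,0]*np.cos(yaw)+q[...,1]*np.sin(yaw);Y=-q[...,0]*np.sin(yaw)+q[...,1]*np.cos(yaw)
for y0 in(0,-.1):
    m=(abs(Y-y0)<.02)&(X<-.03)&(X>-.075)&(z>.04)&(z<.08)
    h,_=np.histogram(X[m],np.arange(-.07,-.03,.002)); print(y0,m.sum(),h.tolist(),'z98',np.percentile(z[m],98), 'Ymin/max',np.percentile(Y[m]-y0,[2,98]))
    k=m&(abs(Y-y0)<.012)&(abs(z-.057)<.012); print(np.percentile(X[k],[5,15,30,50]).round(4))
s=load('side')['im'][200:260,235:315]
cv2.imwrite('pics/p5.png',cv2.resize(s,None,fx=10,fy=10,interpolation=cv2.INTER_CUBIC)[...,::-1])
E
```

```text
0 110 [0, 0, 0, 0, 0, 0, 0, 0, 11, 26, 8, 5, 9, 7, 9, 5, 4, 12, 5, 9] z98 0.07552348003268988 Ymin/max [-0.0190868   0.01603759]
[-0.052  -0.0515 -0.0509 -0.0459]
-0.1 133 [0, 0, 0, 0, 0, 0, 0, 7, 24, 20, 13, 7, 9, 8, 4, 5, 11, 10, 5, 10] z98 0.07488417364386266 Ymin/max [-0.01851972  0.01650652]
[-0.0542 -0.0527 -0.0513 -0.0495]
```

View pics/p5.png

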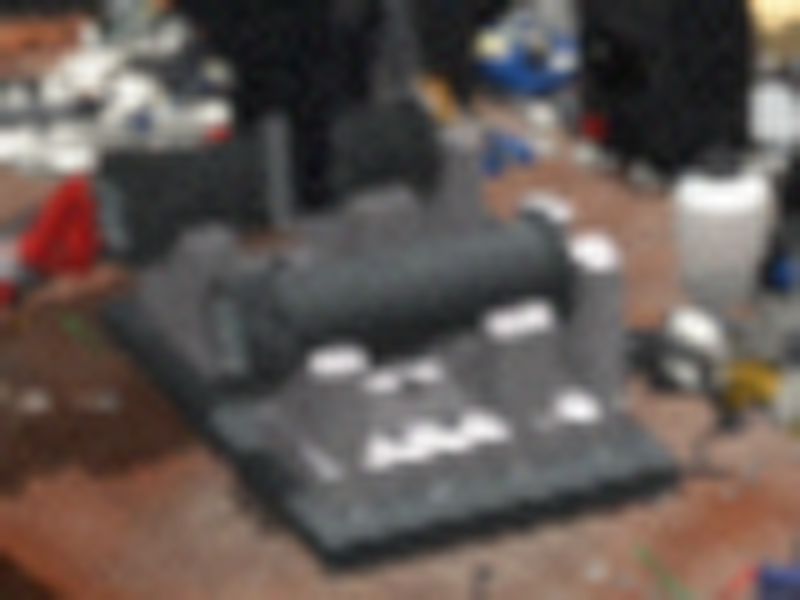

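The view shows the flange against the stop plate near (430,150). The head face is level with the other barrel's (-51 vs -52 mm), and the height matches too. Now pressing gently.

Emit:
servo_tool(
  steps=[
    {"tx": 0,"ty": 0,"tz": -0.1,"yaw": 0,"claw": 2},
    {"tx": 0,"ty": 0,"tz": 0,"yaw": 0,"claw": 2},
  ],
)

```text
time_s: 11.55
position: [0.452, 0.1414, 0.0681]
tool_rot: [[-0.988, 0.157, 0.001], [0.157, 0.988, 0.0], [-0.001, 0.0, -1.0]]
ft_force: [-4.8, 1.8, 11.8]
grip_width: 0.0282
gripper_force: 41.3
```

Emit:
servo_tool(
  steps=[
    {"tx": 0,"ty": 0,"tz": -0.1,"yaw": 0,"claw": 2},
    {"tx": 0,"ty": 0,"tz": 0,"yaw": 0,"claw": 2},
  ],
)

```text
time_s: 11.75
position: [0.452, 0.1414, 0.068]
tool_rot: [[-0.988, 0.157, 0.002], [0.157, 0.988, 0.0], [-0.002, 0.0, -1.0]]
ft_force: [-8.1, 1.0, 22.9]
grip_width: 0.0287
gripper_force: 42.5
```

Emit:
servo_tool(
  steps=[
    {"tx": 0,"ty": 0,"tz": 0.05,"yaw": 0,"claw": 2},
    {"tx": 0,"ty": 0,"tz": 0,"yaw": 0,"claw": 2},
    {"tx": 0,"ty": 0,"tz": 0,"yaw": 0,"claw": 2},
    {"tx": 0,"ty": 0,"tz": 0,"yaw": 0,"claw": 2},
    {"tx": 0,"ty": 0,"tz": 0,"yaw": 0,"claw": 2},
  ],
)

```text
time_s: 12.25
position: [0.452, 0.1414, 0.0681]
tool_rot: [[-0.988, 0.157, 0.001], [0.157, 0.988, 0.0], [-0.001, 0.0, -1.0]]
ft_force: [-7.1, 0.5, 16.5]
grip_width: 0.0287
gripper_force: 41.6
```

```bash
python3 -c "
from rig import env
print(env.close_job())"
```

```text
the job is handed in; nothing more can be done
None
```

The barrel is in the empty left V-block with its flange at the stop and head pointing out, still gripped at about 40 N and pressed down with about 18 N shared evenly by both flanks. I handed the job in at about 12 s, but no verdict came back and I didn't re-measure the bottle, brush and tweezers.

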